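# Send the plate-box car down the transfer track and catch it by its handle

## Task

Press the knob of the stop down so that the transfer car rolls off down the track, then catch the car by its handle on the way, going along with it and slowing it smoothly so that the slim box of glass plates on it stays standing. Ease the car gently up against the rubber buffers at the low end, let go of it and leave it at rest there with the box still upright in its place. Do not let the car run into the buffers by itself, do not touch the box, and leave the other things on the counter alone.

Things in the scene. Friction and masses are not known exactly. Their poses are not given: they have to be found in the camera images.
- track: Blue sheet-steel transfer track on feet, fixed, 820 x 186 mm. Origin on the counter under the track; x runs across it, y along it, UPHILL. The flat floor is 58 mm above the counter at the origin and rises 0.050 m per m of y (43 mm at the low end, 83 mm at the high end). Flanges 20 mm high at x = +-90 mm. Two rubber buffers on a 45 mm high end plate at the low end, their faces at y = -300 mm.
- car: Car captive on the track, aluminium bed 150 x 200 mm, top 44 mm over the floor, about 0.73 kg (0.62 to 0.91) plus the box. Origin on the track floor under its middle, axes as the track's, y uphill. Starts held by the stop, origin at track y = 391 mm; against the buffers y = -200 mm. Braked bearings: set free it nears about 0.29 m/s (0.23 to 0.37) with a time constant of about 0.66 s.
- handle (a point): Middle of the car's handle: a level round steel bar 14 mm thick and 110 mm long, parallel to the car's x, on a post at each end. At the car's downhill end: car y = -85 mm, 134 mm over the floor (92 mm downhill of the car's origin in the track frame, as the car leans with the slope). 83 mm of room under it, 130 mm to the box. Taken from above, fingers closing along the track; 5 N is enough.
- platebox: Slim upright grey box of glass plates, 120 mm (x, across) x 35 mm (y, along the track) x 150 mm tall, 0.3 kg (0.24 to 0.38), standing loose on the car's bed at car x = 0, y = +65 mm (uphill part). Origin under its middle, z up. It falls over if the car's speed jumps by more than about 0.15 m/s or changes faster than about 1.5 m/s per s.
- stop (a joint): Travel of the drop stop: 0 = up (a blade 26 mm high across the floor at track y = 287 mm holds the car's front beam), 0.028 m = fully down, under the floor. The car comes free at about 0.020 m and rolls at once. It slides straight down against about 4 N of friction plus 25 N s/m of damping and stays where it is left.
- knob_top (a point): Centre of the top of the stop's black mushroom knob, 30 mm across, beside the track on the robot's side (track x = -130 mm, y = 287 mm), 128 mm above the counter while the stop is up. Pressed straight down from above; moves with the stop.
- buffers (a point): Point on the track floor at mid-width, level with the faces of the two rubber buffers (track y = -300 mm). The car touches the buffers when its origin is 100 mm uphill of this point and its handle about 9 mm uphill of it (in the track frame). Left alone, the car gets there about 2.7 s after release.
- stamp: Bystander: hand stamp with a dark wooden handle, 83 mm tall, foot 50 x 26 mm; origin under its foot.
- inkpad: Bystander: flat black ink pad, 70 x 110 x 16 mm; origin under its middle.
- cardbox: Bystander: open cardboard box of index cards, 140 x 200 x 90 mm; origin under its middle.
Not all that is in view belongs to the job. What is meant by the platebox is not purple or red, and is the larger of those in its own colour.

How it is judged:
On the way, in this order (a step that is already met when the one before it is completed fails the run):
1. the stop is pressed down and the car has rolled off (value of joint stop above 0.015 m and y of car in the frame of track below 0.29 m).
2. the car is in the hand and slowed to less than 0.06 m/s before it reaches the buffers (contact force between car and the fingers above 0.2 N and linear speed of car below 0.06 m/s and y of car in the frame of track above -0.19 m), for 0.1 s.
At the end, for the whole second after the job is handed in: the car is let go and at rest against the buffers (within 12 mm), the box standing upright on its bed within 20 mm of its place (y of car in the frame of track between -0.206 and -0.188 m and linear speed of car below 0.02 m/s and angle between platebox's own z axis and vertical below 0.12 rad and y of platebox in the frame of car between 0.045 and 0.085 m and x of platebox in the frame of car between -0.02 and 0.02 m and z of platebox in the frame of car between 0.038 and 0.055 m); the robot touches nothing.
It fails at once if the box tips over (leans more than 0.25 rad) (angle between platebox's own z axis and vertical above 0.25 rad).
It fails at once if the robot touches the box (contact force between platebox and the fingers above 0.5 N or contact force between platebox and the arm above 0.5 N).
It fails at once if the car runs into the buffers (faster than 0.12 m/s there) (y of car in the frame of track below -0.19 m and linear speed of car above 0.12 m/s).
It fails at once if a bystander is disturbed (distance of any of stamp, inkpad, cardbox from where it was at the start of the episode above 0.02 m).
It also fails if it takes over 38 s, if anything falls off the work surface, if the arm or the gripper's body presses on something with over 40 N, if the wrist force passes 120 N, or if a joint passes its speed limit or range.

## Robot

A 6-joint arm with a two-finger parallel gripper is mounted at the origin on the work surface. World frame = base frame: x ahead of the robot, y to its left, z up, the work surface at z = 0. Lengths are in m, angles in rad, forces in N, time in s.
With the tool pointing down it reaches from about 0.425 to 0.95 m from the base axis. Payload 3.5 kg.
Tool frame: the origin (TCP) lies on the front face of the gripper's body, between the roots of the fingers; the fingertips stand 73 mm ahead of it and the grasp point (between the pads) lies 54 mm ahead of it; z points along the fingers, y is the line along which they close (so a half turn about z gives the same grasp; the last joint's range is limited). The gripper opens to 85 mm and grips with 20 to 120 N. Pads are 22 mm wide; open, the fingers measure 114 mm over their backs; the gripper's body (76 mm by 85 mm) begins 54 mm behind the grasp point. The pads swing forward as they close: fully open they stand 13 mm farther back than shut.
Start: joints at [0.959, 0.286, 1.577, -0, 1.279, -0.15], TCP at [0.301, 0.604, 0.304] pointing down, gripper open.
Joint ranges: [-2.77, 2.77], [-0.9, 2.22], [0.21, 2.48], [-1.53, 4.67], [0.24, 2.81], [-2.84, 2.84]. Speed limits (rad/s): [2.79, 2.79, 3.14, 3.14, 3.14, 3.14].

## Interface

Orientations are given as a unit quaternion [w, x, y, z].
In Python, from bench import ctrl gives the robot as it stands.
- The arm moves only by the tool step_arm, never from a script. Its argument "deltas" is a list of rows, each a list of 5 numbers: the closure, from -1 (fully open) to 1 (shut), then the shift along the tool's x, y, z in m, then the turn about the tool's z in degrees. A call has 1 to 12 rows; each row is the pose to reach, as a shift and turn from the pose commanded when the call began, along the tool's axes at that moment; what a row does not reach only later rows make up. A row lasts 1/10 s, in which the tool goes at most 50 mm and 8.59 degrees, less where a joint would pass 70% of its speed; a pose out of reach is approached as far as the arm can. A call with a gripper value outside its range is refused whole. The fingers move at their own pace and stop on an object; "newtons" is the grip in N (left out, the last holds). Time passes only in rows, so rows that repeat a pose let the fingers close. It gives the time, the measured TCP pose, the force, the opening and the grip force at its end, in the units of the state.
- ctrl.sense(): the state, without advancing time (a new reading comes with each control period).
- ctrl.snapshot(name): name is "scene" or "top" or "wrist"; returns a dict with "pixels" (420x560x3 uint8, red, green, blue), "mtx" (3x3 intrinsics, pixels), "extrinsics" (4x4, takes a point from camera to world coordinates). Camera axes: x right, y down, z forward; pixel columns grow to the right and rows downward; lengths in m; the calibration is good to about 2 mm. A picture is of the moment at which its call begins. There is no depth.
- ctrl.sign_off(): hands the job in; it is judged then, once.
The state is a dict: "time": time; "joints": joint angles; "dq": joint speeds; "effort": joint torques, N m; "tool_pos": TCP position; "tool_rot": TCP orientation; "contact_force": force on the tool from outside, world axes, zero at the start; "torque": the same for the moment, N m; "width": finger opening in m; "gripper_force": force on a finger pad.
Only numpy, scipy, OpenCV 4.12 (cv2) and the standard library are available. Lean on these libraries where they do the work, as an engineer would, in place of code of your own. Each camera call takes 0.05 s, during which the arm holds its last target. There are 200 camera calls.

## Working session

There is one attempt and no reset: what is moved stays moved. The work goes in short steps, Python scripts to look and compute and a tool call to move; the robot and the scene stay as the last step left them, time stands still between calls to the robot, and variables do not carry over. Pictures are saved under pics/ and viewed, at most 10 in all, crops included, and the job is handed in when it is done.

Besides the shell and the picture viewer there is one more tool, called after "Request:" by a JSON object that holds its "api" and its "payload", one argument or row to a line. step_arm: Moves the arm, as the interface text tells. Its arguments: {"type":"object","properties":{"deltas":{"type":"array","items":{"type":"array","items":{"type":"number"}}},"newtons":{"type":"number"}},"required":["deltas"]}

```bash
mkdir -p pics
cat > h.py <<'E'
import numpy as np, cv2
from bench import ctrl
def snap(n,f):
    d=ctrl.snapshot(n); cv2.imwrite(f'pics/{f}.png',cv2.cvtColor(d['pixels'],cv2.COLOR_RGB2BGR)); np.savez(f'pics/{f}.npz',**{k:np.array(d[k]) for k in('pixels','mtx','extrinsics')}); return d
def load(f): return np.load(f'pics/{f}.npz')
def ray(d,u,v):
    E=d['extrinsics']; r=E[:3,:3]@np.linalg.inv(d['mtx'])@[u,v,1.]; return E[:3,3],r/np.linalg.norm(r)
def onz(d,u,v,z):
    o,r=ray(d,u,v); return o+r*(z-o[2])/r[2]
def proj(d,p):
    E=d['extrinsics']; q=d['mtx']@(E[:3,:3].T@(np.array(p)-E[:3,3])); return q[:2]/q[2]
def tri(rs):
    A=sum(np.eye(3)-np.outer(r,r) for o,r in rs); b=sum((np.eye(3)-np.outer(r,r))@o for o,r in rs); return np.linalg.solve(A,b)
E
python3 - <<'E'
from h import *
a=snap('scene','s0');b=snap('top','t0')
cv2.imwrite('pics/t0s.png',cv2.imread('pics/t0.png'))
s=ctrl.sense();print(s)
for d in(a,b):print(d['extrinsics'].round(3).tolist(),d['mtx'].round(1).tolist())
E
```

```text
{'time': 0.1, 'joints': array([ 9.59002846e-01,  2.87154039e-01,  1.57805307e+00,  7.26055630e-08,
        1.27864479e+00, -1.50032087e-01]), 'dq': array([ 0.00044803, -0.00396583, -0.00275609, -0.00052649,  0.00241286,
        0.00211689]), 'effort': array([ 2.92379009e-04, -4.07295978e+01, -2.93700010e+01, -1.39926869e-04,
        3.41864456e-03, -5.68356455e-07]), 'tool_pos': array([0.30046   , 0.60393571, 0.30262186]), 'tool_rot': array([-4.19990411e-04,  2.28834804e-01,  9.73464615e-01, -1.04864632e-03]), 'contact_force': array([-0.82444189, -0.4868942 , -0.42857249]), 'torque': array([-0.00280883,  0.04051039, -0.04098408]), 'gripper_force': 0.0, 'width': 0.08550738936605463}
[[0.796, 0.396, -0.457, 1.107], [0.605, -0.507, 0.615, -0.752], [0.012, -0.766, -0.643, 1.009], [0.0, 0.0, 0.0, 1.0]] [[461.4, 0.0, 280.0], [0.0, 461.4, 211.1], [0.0, 0.0, 1.0]]
[[-0.001, -0.991, 0.135, 0.323], [-1.0, 0.002, 0.003, 0.058], [-0.003, -0.135, -0.991, 1.389], [0.0, 0.0, 0.0, 1.0]] [[382.2, 0.0, 281.6], [0.0, 382.2, 207.3], [0.0, 0.0, 1.0]]
```

View pics/s0.png

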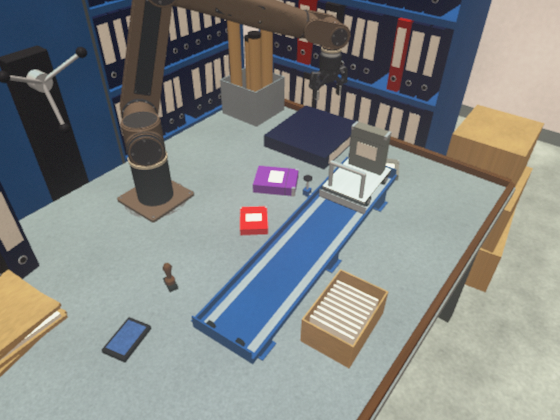

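View pics/t0.png

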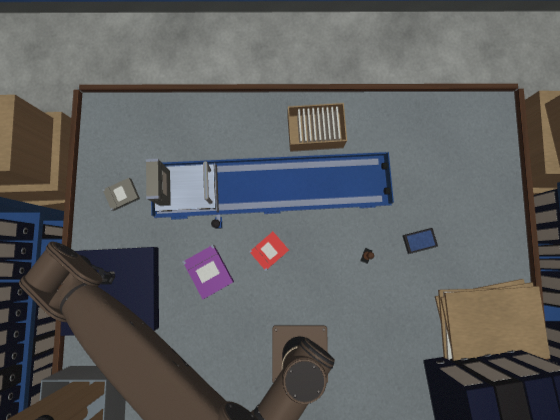

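The pictures show the blue track, its low end at top-view (390,180), with the car at its high end around (185,187). Box-like candidates in the top view:
- Grey, tall, on the car at (157,182)
- Grey, small, on the counter at (121,194)
- Purple at (208,272)
- Red at (269,250)

The platebox is the grey one on the car, because it is the larger of the two greys. I'll confirm that in an enlarged crop and measure the track.

Run:
```python
from h import *
i=cv2.imread('pics/t0.png')[140:240,95:405]
j=cv2.imread('pics/s0.png')[110:230,250:410]
A=cv2.resize(i,None,fx=2.58,fy=2.58,interpolation=cv2.INTER_CUBIC)
B=cv2.resize(j,None,fx=2.7,fy=2.7,interpolation=cv2.INTER_CUBIC)
c=np.zeros((A.shape[0]+B.shape[0],800,3),np.uint8);c[:A.shape[0],:A.shape[1]]=A[:,:800];c[A.shape[0]:,:B.shape[1]]=B
cv2.imwrite('pics/c0.png',c);print(c.shape,A.shape)
```

```text
(582, 800, 3) (258, 800, 3)
```

View pics/c0.png

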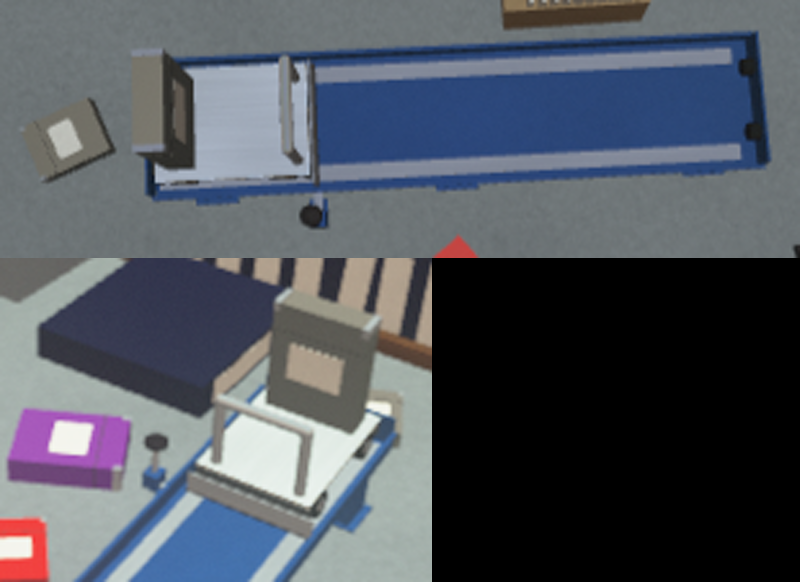

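The crop confirms the tall grey box on the car is the platebox and the smaller grey one lies beside the track. The knob is at top (215.5,223) and scene (307,177). The handle bar ends are at top (206,162) and (208,201). Next I'll compute the track frame.

Run:
```python
from h import *
a=load('s0');b=load('t0')
hsv=cv2.cvtColor(b['pixels'],cv2.COLOR_RGB2HSV)
# knob: triangulate
k=tri([ray(a,307.4,177.4),ray(b,215.5,222.9)]);print('knob',k, onz(b,215.5,222.9,.128),onz(a,307.4,177.4,.128))
for t,s in(((206.2,162.1),(363.7,175.6)),((207.8,200.9),(331.1,161.9))):
    print('handle',tri([ray(a,*s),ray(b,*t)]),onz(b,*t,.208))
# strips: grey (low sat) inside track between u=225..375
S=hsv[...,1].astype(int);V=hsv[...,2]
mid=[];ed=[]
for u in range(225,372,3):
    col=(S[150:215,u]<115)&(V[150:215,u]>90)
    blue=np.where(S[145:225,u]>130)[0]+145
    runs=np.where(col)[0]+150
    up=runs[(runs<182)&(runs>blue.min())];lo=runs[(runs>185)&(runs<blue.max())]
    if len(up)and len(lo):mid.append((u,up.mean(),lo.mean()));ed.append((u,blue.min(),blue.max()))
mid=np.array(mid);print(mid[::12],np.array(ed)[::12])
# floor height approx as function: iterate w/ y
def P(u,v,y0):
    z=.058
    for _ in range(6):
        p=onz(b,u,v,z); z=.058+.05*(p[1]-y0)
    return p
y0=k[1]-.287
U=np.array([P(u,v,y0) for u,v,_ in mid]);L=np.array([P(u,v,y0) for u,_,v in mid])
C=(U+L)/2
f=np.polyfit(C[:,1],C[:,0],1);r=C[:,0]-np.polyval(f,C[:,1]);print('line x=',f,'res',r.std(),'w',(U-L)[:,0].mean(),'dir deg',np.degrees(np.arctan(f[0])))
```

```text
knob [0.44536078 0.28147355 0.12565109] [0.4437002  0.27981055 0.128     ] [0.44826371 0.28031132 0.128     ]
handle [0.63197886 0.30130017 0.2042708 ] [0.62965313 0.29949127 0.208     ]
handle [0.51199986 0.29719517 0.20423968] [0.50515723 0.29132456 0.208     ]
[[225.  168.  206. ]
 [261.  167.  205. ]
 [297.  165.  203. ]
 [333.  163.  201. ]
 [369.  161.5 199. ]] [[225 160 213]
 [261 158 211]
 [297 157 209]
 [333 155 207]
 [369 153 206]]
line x= [-0.05853858  0.5897718 ] res 0.0006251554548375137 w 0.13600166466258826 dir deg -3.3501902455560506
```

Fixed values: track origin (0.590,0.001), uphill direction turned -3.35° from world +y, knob at (0.4445,0.280). First I go above the knob and line tool y up with the track, testing how closure maps to opening on the way.

Request:
{"api": "step_arm", "payload": {
  "deltas": [
    [0.2,-0.024,-0.019,0,-2.5],
    [0.2,-0.048,-0.038,0,-5],
    [0.2,-0.072,-0.057,0,-7.5],
    [0.2,-0.096,-0.076,0,-10],
    [0.2,-0.12,-0.095,0,-12.5],
    [0.2,-0.144,-0.114,0,-15],
    [0.2,-0.168,-0.133,0,-17.5],
    [0.2,-0.192,-0.152,0,-20],
    [0.2,-0.216,-0.171,0,-22.5],
    [0.2,-0.24,-0.19,0,-25],
    [0.2,-0.264,-0.209,0,-27.5],
    [0.2,-0.273,-0.226,0,-29.9]
  ],
  "newtons": 20
}}

```text
time: 1.3
tool_pos: [0.4453, 0.2785, 0.3035]
tool_rot: [-0.0, -0.03, 1.0, -0.0]
contact_force: [0.3, 0.7, -0.6]
width: 0.0345
gripper_force: 0.0
```

Request:
{"api": "step_arm", "payload": {
  "deltas": [
    [1,0,0,0.03,0],
    [1,0,0,0.06,0],
    [1,0,0,0.07,0],
    [1,0,0,0.07,0],
    [1,0,0,0.07,0],
    [1,0,0,0.07,0]
  ]
}}

```text
time: 1.9
tool_pos: [0.4452, 0.2809, 0.2358]
tool_rot: [0.001, -0.03, 1.0, 0.001]
contact_force: [0.8, 0.3, -0.3]
width: 0.0001
gripper_force: 0.0
```

```bash
cat >> h.py <<'E'
O=np.array([.590,.001]);th=np.radians(3.35);X=np.array([np.cos(th),np.sin(th)]);Y=np.array([-np.sin(th),np.cos(th)])
def trk(p): q=np.array(p[:2])-O; return np.array([q@X,q@Y,p[2]])
def wld(x,y,z): return np.r_[O+x*X+y*Y,z]
E
python3 - <<'E'
from h import *
s=ctrl.sense();q=s['tool_rot'];print(s['time'],s['tool_pos'],trk(s['tool_pos']),q,s['width'],s['contact_force'])
from scipy.spatial.transform import Rotation as R
print(R.from_quat(q[[1,2,3,0]]).as_matrix().round(4), X,Y)
d=snap('wrist','w1')
print(proj(d,wld(-.130,.287,.128)))
E
```

```text
1.9 [0.44523777 0.28088557 0.23575282] [-0.12815969  0.28786651  0.23575282] [ 1.48773420e-03 -3.02424431e-02  9.99541347e-01  5.26934113e-04] 6.35469058526824e-05 [ 0.8025456   0.2995002  -0.33570728]
[[-0.9982 -0.0605  0.0029]
 [-0.0605  0.9982  0.0011]
 [-0.003   0.001  -1.    ]] [0.9982912  0.05843522] [-0.05843522  0.9982912 ]
[273.51352234 239.26527962]
```

View pics/w1.png

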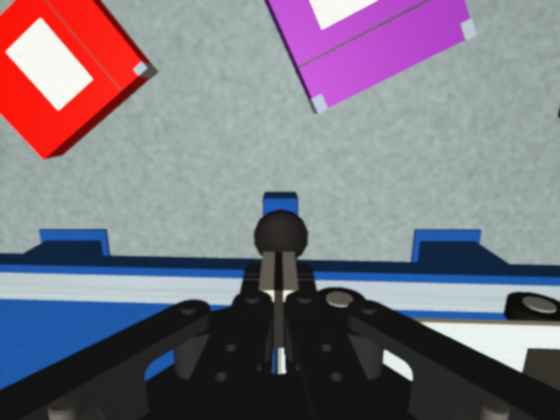

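The wrist view shows the black knob at (281,236), centred under the shut fingertips (column 280). I'll move just above it.

Request:
{"api": "step_arm", "payload": {
  "deltas": [
    [1,0.002,0.001,0.015,0],
    [1,0.002,0.001,0.028,0],
    [1,0.002,0.001,0.028,0],
    [1,0.002,0.001,0.028,0]
  ]
}}

```text
time: 2.35
tool_pos: [0.4418, 0.281, 0.2048]
tool_rot: [-0.001, -0.03, 1.0, -0.0]
contact_force: [-0.6, 0.4, 0.3]
width: -0.0
gripper_force: 0.0
```

Run:
```python
from h import *
s=ctrl.sense();print(s['tool_pos'],trk(s['tool_pos']),s['contact_force'],s['joints'])
```

```text
[0.44184471 0.2810467  0.20481244] [-0.13153753  0.28822565  0.20481244] [-0.55699351  0.37054709  0.25271214] [ 3.72637295e-01  6.05274476e-02  2.02746774e+00 -3.34460065e-05
  1.05580698e+00 -1.25827368e+00]
```

Request:
{"api": "step_arm", "payload": {
  "deltas": [
    [1,0,0,0.02,0],
    [1,0,0,0.032,0]
  ]
}}

```text
time: 2.55
tool_pos: [0.444, 0.2819, 0.1756]
tool_rot: [0.003, -0.03, 1.0, 0.001]
contact_force: [0.9, 0.1, 5.6]
width: -0.0001
gripper_force: 2.9
```

Request:
{"api": "step_arm", "payload": {
  "deltas": [
    [0.6,0,0,-0.045,0],
    [-0.18,0,0,-0.092,0],
    [-0.18,-0.025,-0.01,-0.133,0],
    [-0.18,-0.06,-0.045,-0.135,0],
    [-0.18,-0.095,-0.08,-0.135,0],
    [-0.18,-0.131,-0.115,-0.135,0],
    [-0.18,-0.131,-0.155,-0.135,0]
  ]
}}

```text
time: 3.25
tool_pos: [0.5856, 0.1327, 0.309]
tool_rot: [0.001, -0.03, 1.0, -0.0]
contact_force: [0.6, 0.5, 0.1]
width: 0.0507
gripper_force: 0.0
```

Run:
```python
from h import *
d=snap('top','t1');s=ctrl.sense();print(s['time'],trk(s['tool_pos']),s['width'])
i=cv2.imread('pics/t1.png')[130:250,95:405];cv2.imwrite('pics/t1c.png',cv2.resize(i,None,fx=2.5,fy=2.5,interpolation=cv2.INTER_CUBIC))
```

```text
3.3 [0.00228294 0.12669692 0.30878115] 0.05001663066808121
```

View pics/t1c.png

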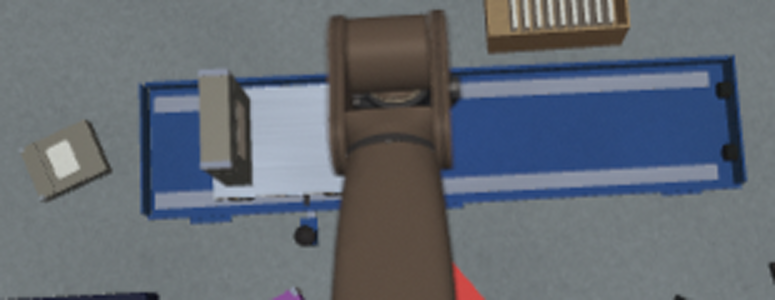

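The crop shows the car rolling upright, the box's rear top edge at about (175,177.6) full-frame and the gripper ahead over the handle's path.

```bash
cat > est.py <<'E'
from h import *
def car(d,u,v):
    y=.3
    for _ in range(8):
        z=.058+.05*y+.194+.004; y=trk(onz(d,u,v,z))[1]-.0825+.0097
    return y
from scipy.optimize import brentq
def fit(y,t,tau=.66):
    return (.391-y)/(t-tau*(1-np.exp(-t/tau)))
E
python3 - <<'E'
from est import *
b=load('t0');e0=car(b,146.6,179);d=load('t1');
def edge(d,name):
    p=d['pixels'].astype(int)
    o=[]
    for v in range(164,192,3):
        r=p[v,130:260];bl=(r[:,2]-r[:,0])
        o.append(bl[:90])
    return np.mean(o,0).round()
print(e0)
print(edge(d,'t1')[10:80])
y=car(d,175,177.6);print(y,y-e0+.391)
for c in(y,y-e0+.391):
  for t in(.70,.75,.8):
    v=fit(c,t);print(t,v,[(.299-v*(T-.66*(1-np.exp(-T/.66)))).round(4) for T in np.array([.05,.15,.25,.35,.45,.55,.65,.75])+t], [v*(1-np.exp(-(t+k)/.66)) for k in(0,.5)])
E
```

```text
0.38878536932869084
[  9.   9.   9.   9.   9.   9.   9.   9.  10.   9.  24.  51.  31.  30.
  28.  65.  68.  63.  63.  63.  62.  62.  62.  62.  62.  61.  61.  62.
  62.  62.  62.  62.  62.  62.  44.  -3. -12. -13. -13. -13. -13. -13.
 -13. -13. -13. -13. -11.  -6.  -5.  -6. -11.  -9.  -6.   1.   4.  20.
  27.  28.  28.  28.  28.  28.  29.  28.  28.  28.  28.  27.  26.  26.]
0.30547740163005815 0.3076920323013673
0.7 0.3184934738309191 [np.float64(0.2029), np.float64(0.1805), np.float64(0.1568), np.float64(0.132), np.float64(0.1061), np.float64(0.0795), np.float64(0.0521), np.float64(0.024)] [np.float64(0.2082164141086386), np.float64(0.2667954185012543)]
0.75 0.2833285907818541 [np.float64(0.2037), np.float64(0.1832), np.float64(0.1616), np.float64(0.139), np.float64(0.1156), np.float64(0.0916), np.float64(0.0669), np.float64(0.0417)] [np.float64(0.19238461320674044), np.float64(0.24069391411910573)]
0.8 0.25423405056838927 [np.float64(0.2044), np.float64(0.1855), np.float64(0.1657), np.float64(0.145), np.float64(0.1238), np.float64(0.1019), np.float64(0.0795), np.float64(0.0567)] [np.float64(0.17858279103752966), np.float64(0.2187686236624249)]
0.7 0.31024599972230194 [np.float64(0.2054), np.float64(0.1836), np.float64(0.1605), np.float64(0.1363), np.float64(0.1111), np.float64(0.0851), np.float64(0.0585), np.float64(0.0311)] [np.float64(0.2028245941014828), np.float64(0.2598866794306544)]
0.75 0.2759917207713092 [np.float64(0.2062), np.float64(0.1862), np.float64(0.1651), np.float64(0.1432), np.float64(0.1204), np.float64(0.097), np.float64(0.0729), np.float64(0.0484)] [np.float64(0.18740276193916544), np.float64(0.23446108051996925)]
0.8 0.24765059149661944 [np.float64(0.2069), np.float64(0.1884), np.float64(0.1691), np.float64(0.149), np.float64(0.1283), np.float64(0.107), np.float64(0.0852), np.float64(0.063)] [np.float64(0.17395834166464072), np.float64(0.21310355135268105)]
```

Request:
{"api": "step_arm", "payload": {
  "deltas": [
    [-0.18,0,0,0,0],
    [-0.18,0,-0.015,0.005,0]
  ]
}}

```text
time: 3.5
tool_pos: [0.5835, 0.1202, 0.3049]
tool_rot: [0.001, -0.031, 1.0, 0.0]
contact_force: [-0.5, -0.5, -0.1]
width: 0.0499
gripper_force: 0.0
```

Run:
```python
from est import *
s=ctrl.sense();print(s['time'],trk(s['tool_pos']))
d=snap('top','t2');s=ctrl.sense();print(s['time'],trk(s['tool_pos']),s['width'])
def edge(d):
    p=d['pixels'].astype(float)[164:192:2,130:260]; bl=(p[...,2]-p[...,0]).mean(0)
    i=next(i for i in range(30,120) if bl[i]<25); return 130+i-1+(bl[i-1]-25)/(bl[i-1]-bl[i])
for n,t in(('t1',3.25),('t2',3.5)):
    u=edge(load(n));c=car(load(n),u,177.6)+.0015;print(n,u,'car',c,'handle',c-.092)
    for r in(2.45,2.5,2.55):
        v=fit(c,t-r);print(r,v,[(.299-v*(T-.66*(1-np.exp(-T/.66)))).round(4) for T in np.arange(3.55,4.3,.1)-r])
```

```text
3.5 [0.00050178 0.11940725 0.30487946]
3.55 [-2.38063743e-05  1.17267818e-01  3.03248247e-01] 0.05039939827234098
t1 174.40059790732437 car 0.3087406947706318 handle 0.21674069477063182
2.45 0.24453322003782785 [np.float64(0.1609), np.float64(0.1408), np.float64(0.12), np.float64(0.0987), np.float64(0.077), np.float64(0.0548), np.float64(0.0324), np.float64(0.0097)]
2.5 0.27251759737836334 [np.float64(0.1561), np.float64(0.134), np.float64(0.1111), np.float64(0.0877), np.float64(0.0637), np.float64(0.0393), np.float64(0.0144), np.float64(-0.0107)]
2.55 0.30634069096089783 [np.float64(0.1504), np.float64(0.126), np.float64(0.1008), np.float64(0.0747), np.float64(0.0481), np.float64(0.0208), np.float64(-0.0069), np.float64(-0.035)]
t2 190.92082616179002 car 0.26004584450737883 handle 0.16804584450737883
2.45 0.24968921780954176 [np.float64(0.158), np.float64(0.1374), np.float64(0.1162), np.float64(0.0945), np.float64(0.0723), np.float64(0.0497), np.float64(0.0268), np.float64(0.0036)]
2.5 0.2699799430011216 [np.float64(0.1574), np.float64(0.1355), np.float64(0.1129), np.float64(0.0897), np.float64(0.0659), np.float64(0.0417), np.float64(0.0171), np.float64(-0.0078)]
2.55 0.2933119807992925 [np.float64(0.1567), np.float64(0.1334), np.float64(0.1092), np.float64(0.0843), np.float64(0.0587), np.float64(0.0327), np.float64(0.0061), np.float64(-0.0208)]
```

Request:
{"api": "step_arm", "payload": {
  "deltas": [
    [-0.18,0,-0.004,0,0],
    [-0.18,0,-0.014,0.005,0],
    [-0.18,0,-0.031,0.022,0],
    [-0.1,0,-0.053,0.042,0],
    [0.1,0,-0.077,0.053,0]
  ]
}}

```text
time: 4.05
tool_pos: [0.587, 0.0424, 0.249]
tool_rot: [-0.001, -0.031, 1.0, 0.0]
contact_force: [0.3, -0.3, -0.5]
width: 0.0381
gripper_force: 0.0
```

Run:
```python
from est import *
s=ctrl.sense();print(s['time'],trk(s['tool_pos']),s['width'],s['contact_force'],s['gripper_force'])
```

```text
4.05 [-0.00054887  0.0414974   0.24897511] 0.038099579003384565 [ 0.28607385 -0.33804991 -0.52717384] 0.0
```

Request:
{"api": "step_arm", "payload": {
  "deltas": [
    [0.33,0,-0.025,0.001,0],
    [0.45,0,-0.05,0.001,0]
  ]
}}

```text
time: 4.25
tool_pos: [0.5904, -0.008, 0.2488]
tool_rot: [-0.001, -0.031, 1.0, 0.0]
contact_force: [-0.2, -0.1, -0.1]
width: 0.0237
gripper_force: 0.0
```

Run:
```python
from est import *
s=ctrl.sense();print(s['time'],trk(s['tool_pos']),s['width'],s['contact_force'],s['gripper_force'])
```

```text
4.25 [-1.43917446e-04 -9.02794381e-03  2.48789792e-01] 0.023665115940030634 [-0.17393192 -0.12454662 -0.12908512] 0.0
```

Request:
{"api": "step_arm", "payload": {
  "deltas": [
    [0.55,0,-0.025,0.001,0],
    [0.65,0,-0.05,0.002,0],
    [0.75,0,-0.075,0.003,0]
  ]
}}

```text
time: 4.55
tool_pos: [0.5952, -0.0829, 0.2465]
tool_rot: [-0.0, -0.03, 1.0, 0.0]
contact_force: [0.6, -0.6, -1.5]
width: 0.0132
gripper_force: 20.3
```

The handle is gripped smoothly. Now I slow the car down evenly.

Request:
{"api": "step_arm", "payload": {
  "deltas": [
    [0.85,0,-0.023,0.001,0],
    [0.9,0,-0.0425,0.002,0],
    [0.9,0,-0.0585,0.003,0],
    [0.9,0,-0.071,0.0035,0],
    [0.9,0,-0.08,0.004,0],
    [0.9,0,-0.086,0.0043,0],
    [0.9,0,-0.09,0.0045,0],
    [0.9,0,-0.093,0.0047,0],
    [0.9,0,-0.096,0.0048,0],
    [0.9,0,-0.099,0.005,0],
    [0.9,0,-0.102,0.0051,0]
  ]
}}

```text
time: 5.65
tool_pos: [0.6012, -0.184, 0.2415]
tool_rot: [-0.001, -0.03, 1.0, 0.0]
contact_force: [-4.0, -0.2, -2.1]
width: 0.0132
gripper_force: 20.2
```

Run:
```python
from est import *
s=ctrl.sense();print(s['time'],trk(s['tool_pos']),s['width'],s['contact_force'],s['gripper_force'])
d=snap('scene','s3')
```

```text
5.65 [ 0.00041802 -0.18531231  0.24149609] 0.013233775839376396 [-3.98057547 -0.18557378 -2.06458761] 20.247586369514465
```

View pics/s3.png

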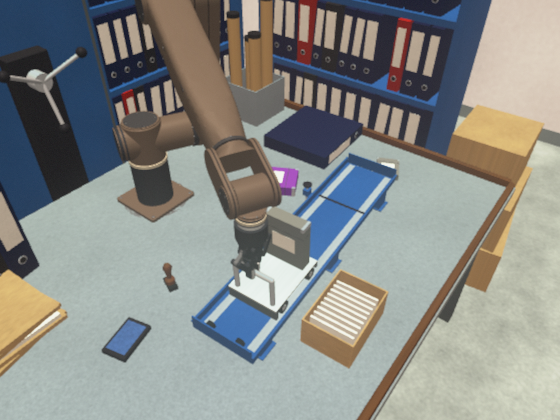

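The scene shows the car held near (275,280) with the box upright and room left before the buffers. I'll carry on at under 0.1 m/s, then creep.

Request:
{"api": "step_arm", "payload": {
  "deltas": [
    [0.9,0,-0.005,0.0003,0],
    [0.9,0,-0.011,0.0005,0],
    [0.9,0,-0.018,0.001,0],
    [0.9,0,-0.026,0.0013,0],
    [0.9,0,-0.034,0.0017,0],
    [0.9,0,-0.042,0.002,0],
    [0.9,0,-0.05,0.0025,0],
    [0.9,0,-0.058,0.003,0],
    [0.9,0,-0.066,0.0033,0],
    [0.9,0,-0.073,0.0036,0],
    [0.9,0,-0.079,0.004,0],
    [0.9,0,-0.084,0.0042,0]
  ]
}}

```text
time: 6.9
tool_pos: [0.6063, -0.2691, 0.2372]
tool_rot: [-0.001, -0.03, 1.0, -0.0]
contact_force: [-5.1, 0.2, -2.2]
width: 0.0129
gripper_force: 20.2
```

Request:
{"api": "step_arm", "payload": {
  "deltas": [
    [0.9,0,-0.004,0.0002,0],
    [0.9,0,-0.007,0.0004,0],
    [0.9,0,-0.01,0.0005,0],
    [0.9,0,-0.0125,0.0006,0],
    [0.9,0,-0.015,0.0007,0],
    [0.9,0,-0.017,0.0008,0],
    [0.9,0,-0.019,0.0009,0],
    [0.9,0,-0.021,0.001,0]
  ]
}}

```text
time: 7.7
tool_pos: [0.6074, -0.288, 0.2362]
tool_rot: [-0.001, -0.03, 1.0, 0.003]
contact_force: [-5.2, 8.7, 1.6]
width: 0.013
gripper_force: 20.6
```

Run:
```python
from est import *
s=ctrl.sense();print(s['time'],trk(s['tool_pos']),s['width'],s['contact_force'],s['gripper_force'])
```

```text
7.7 [ 0.00049858 -0.28957236  0.23620025] 0.012967954777514683 [-5.19462462  8.70034462  1.63434708] 20.582005083560944
```

The car is against the buffers with 8.7 N of push. I'll relieve that, open slowly and lift straight up.

Request:
{"api": "step_arm", "payload": {
  "deltas": [
    [0.9,0,0.001,0,0],
    [0.9,0,0.0015,0,0],
    [0.9,0,0.0015,0,0],
    [0.62,0,0.0015,0,0],
    [0.5,0,0.0015,0,0],
    [0.35,0,0.0015,0,0],
    [0.1,0,0.0015,0,0],
    [-0.18,0,0.0015,0,0],
    [-0.18,0,0.0015,0,0]
  ]
}}

```text
time: 8.6
tool_pos: [0.608, -0.2874, 0.2368]
tool_rot: [0.0, -0.03, 1.0, -0.0]
contact_force: [0.3, -0.2, 0.6]
width: 0.0505
gripper_force: 0.0
```

Request:
{"api": "step_arm", "payload": {
  "deltas": [
    [-0.18,0,0,-0.01,0],
    [-0.18,0,0,-0.03,0],
    [-0.18,0,0,-0.055,0],
    [-0.18,0,0,-0.085,0],
    [-0.18,0,0,-0.115,0],
    [-0.18,0,0,-0.14,0],
    [-0.18,0,0,-0.15,0],
    [-0.18,0,0,-0.15,0],
    [-0.18,0,0,-0.15,0],
    [-0.18,0,0,-0.15,0]
  ]
}}

```text
time: 9.6
tool_pos: [0.6073, -0.2871, 0.3841]
tool_rot: [-0.002, -0.03, 1.0, 0.001]
contact_force: [-0.6, 0.4, -0.9]
width: 0.0505
gripper_force: 0.0
```

Run:
```python
from est import *
d=snap('scene','s4');s=ctrl.sense();print(s['time'],trk(s['tool_pos']),s['width'],s['contact_force'])
i=cv2.imread('pics/s4.png')[150:390,130:400];cv2.imwrite('pics/s4c.png',cv2.resize(i,None,fx=2.4,fy=2.4,interpolation=cv2.INTER_CUBIC))
```

```text
9.65 [ 0.00053436 -0.28868055  0.38411199] 0.050408244756508985 [-0.37720359  0.66047807 -0.5181647 ]
```

View pics/s4c.png

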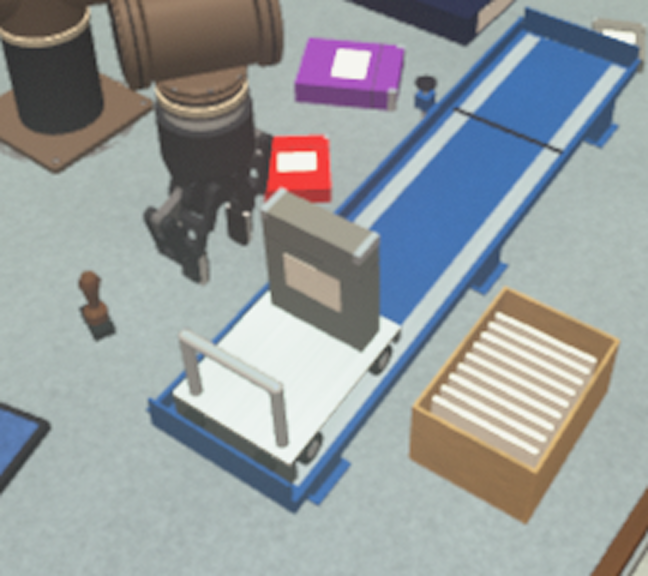

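The crop shows the car at rest against the buffers, its front near (240,440). The box stands upright at (322,270), the gripper is clear and the bystanders are untouched. I'm handing in.

```bash
python3 -c "
from bench import ctrl
print(ctrl.sign_off())"
```

```text
the job is handed in; nothing more can be done
None
```

The stop was pressed, and the car was caught by its handle, slowed and eased against the buffers; it was let go with the box still upright and the job was handed in (no verdict was returned).

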